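# Plug the relay and hold the housing closed

## Task

Plug the orange relay fully home into the rectangular socket in the lower half of the blue control housing and let go of it. Then fit the loose blue upper half over it onto the two steel dowels, and press it down against the spring plungers until the two halves meet all round. Finish while still holding the halves pressed shut, and leave the other things on the bench where they are.

Things in the scene. Friction and masses are not known exactly. Their poses are not given: they have to be found in the camera images.
- housing_base: Blue lower housing half, 80 (x) x 160 (y) x 24 mm, fixed on a 130 x 200 x 10 mm steel plate. Origin under the plate's centre, on the bench; z up; the flat blue top is at z = 34 mm. Two steel dowels, 8 mm in diameter, stand 30 mm above the blue top at x = 0, y = +62 and -62 mm, the last 7 mm tapered.
- socket (a point): Centre of the socket's mouth, in the middle of the lower half's flat top, 34 mm above the bench; axes as the lower half. The socket is a rectangular hole 27 (x) x 19 (y) mm, 17 mm deep, with a small lead-in.
- plungers (a joint): Four brass spring plungers, 10 mm in diameter, at x = +-28, y = +-62 mm of the lower half, moving together. 0 = 6 mm above its top, 0.006 m = pressed flush. In all they take 6 N to start moving and 12 N when flush, more than the upper half weighs: it stands 6 mm open unless pushed down.
- relay: New relay, orange with a white patch on top, upright on the bench, 50 to 100 g. Body 34 (x) x 28 (y) x 36 mm above a black plug foot 24 (x) x 16 (y) x 15 mm; 51 mm in all. Origin at the centre of the foot's underside, z up. Fits the socket either way round, its x along the socket's x; fully home, the body rests on the lower half's top and the origin is 15 mm below socket.
- cover: Blue upper housing half, open side down on the bench, 80 (x) x 160 (y) x 50 mm, 220 to 350 g. Origin at the centre of the underside, z up. Hollow: cavity 58 x 86 x 44 mm deep, clears the relay. Holes 10.5 mm in diameter right through at x = 0, y = +62 and -62 mm take the dowels, either way round. Closed, its origin is at socket.
- cover_rib (a point): Middle of the top of the upper half's black grip rib, 76 mm above its underside. The rib is 22 (x) x 60 (y) mm and 26 mm high, on the flat top of the upper half.
- old_relay: Bystander: a used relay of the same shape and size as the orange one but grey, upright, origin under its foot. Leave alone.
- bearing: Bystander: steel bearing ring, 52 mm across, 15 mm high. Leave alone.
- screwdriver: Bystander: screwdriver lying on the bench to the robot's right, near the robot. Leave alone.
- bracket: Bystander: small steel angle bracket, 50 x 40 x 44 mm, origin under its centre. Leave alone.
- grease_jar: Bystander: white jar with a red cap, 60 mm across, 65 mm high, to the robot's left, near the robot. Leave alone.
- stamping: Bystander: flat copper-coloured stamping, 45 x 45 x 6 mm. Leave alone.
Mind the look-alikes: they are no part of the job. There is more than one size of the relay; the one meant has the size given above.

How it is judged:
By the outcome, as a careful person would: the job done as asked, in the order asked, and still so for the second after the job is handed in, while the arm keeps its last pose, push and grip.
It also fails if it takes over 72 s, if anything falls off the work surface, if the arm or the gripper's body presses on something with over 40 N, if the wrist force passes 120 N, or if a joint passes its speed limit or range.

## Robot

A 6-joint arm with a two-finger parallel gripper is mounted at the origin on the work surface. World frame = base frame: x ahead of the robot, y to its left, z up, the work surface at z = 0. Lengths are in m, angles in rad, forces in N, time in s.
With the tool pointing down it reaches from about 0.3 to 0.775 m from the base axis. Payload 14.6 kg.
Tool frame: the origin (TCP) lies on the mounting face of the last link; the fingertips stand 199 mm ahead of it and the grasp point (between the pads) lies 180 mm ahead of it; z points along the fingers, y is the line along which they close (so a half turn about z gives the same grasp; the last joint's range is limited). The gripper opens to 94 mm and grips with 3 to 60 N. Pads are 16 mm wide; open, the fingers measure 119 mm over their backs; the gripper's body (75 mm by 177 mm) begins 78 mm behind the grasp point.
Start: joints at [1.152, 0.3, 1.521, -0, 1.321, -0.067], TCP at [0.19, 0.516, 0.405] pointing down, gripper open.
Joint ranges: [-3.03, 3.03], [-0.79, 2.21], [0.23, 2.52], [-1.04, 4.18], [0, 3.07], [-2.55, 2.55]. Speed limits (rad/s): [2.22, 2.22, 2.57, 3.14, 3.14, 3.14].

## Interface

Orientations are given as [roll, pitch, yaw] about the fixed x, y, z axes, in that order (R = Rz(yaw) Ry(pitch) Rx(roll)).
In Python, from station import telemetry, cams, workorder, finder gives the robot as it stands.
- The arm moves only by the tool jog_arm, never from a script. Its argument "rows" is a list of rows, each an object with "gripper": the finger opening in m, from 0 to 0.094; "slide": the shift along the tool's x, y, z in m, a list of three; "spin": the turn about the tool's z in rad. In form: [{"gripper": gripper, "slide": [tx, ty, tz], "spin": spin}, ...]. A call has 1 to 8 rows; each row is the pose to reach, as a shift and turn from the pose commanded when the call began, along the tool's axes at that moment; what a row does not reach only later rows make up. A row lasts 1/10 s, in which the tool goes at most 50 mm and 8.59 degrees, less where a joint would pass 70% of its speed; a pose out of reach is approached as far as the arm can. A call with a gripper value outside its range is refused whole. The fingers move at their own pace and stop on an object; "squeeze" is the grip in N (left out, the last holds). Time passes only in rows, so rows that repeat a pose let the fingers close. It gives the time, the measured TCP pose, the force, the opening and the grip force at its end, in the units of the state.
- telemetry.get_obs(): the state, without advancing time (a new reading comes with each control period).
- cams.camera(name): name is "scene" or "top" or "wrist"; returns (picture, depth): 420x560x3 uint8, red, green, blue; 420x560 float32, m along the optical axis (not along the pixel's ray), 0 where there is no reading.
- cams.camera_info(name): a dict with "camera_matrix" (3x3 intrinsics, pixels), "R" (3x3) and "t" (3): a world point X has camera coordinates R X + t; the wrist camera has in their place "tool_from_camera" (4x4, takes a point from camera to tool coordinates, whose origin is the TCP and whose axes are the flange's). Camera axes: x right, y down, z forward; pixel columns grow to the right and rows downward; lengths in m; the calibration is good to about 2 mm. The wrist camera is an equidistant fisheye: a pixel r from the principal point sees the ray r / f radians off the axis. A picture is of the moment at which its call begins: read the wrist's pose just before it. camera_info takes no time and is no camera call.
- workorder.hand_in(): hands the job in; it is judged then, once.
Trained networks look in the newest picture that a camera, given by its name, has taken for a name from the list of things; names that differ only in an ending like _2 or _b are one class to them, and where a whole thing is asked for, a point or a joint stands for the part that bears it (a point fixed in the world has none). Each returns a list of dicts, best first, with "confidence" (0 to 1); they miss things now and then, are a little off and sometimes report something else, mostly with a low value. They report only what shows in the picture. A call takes as long as a camera call. They do not tell look-alikes from the thing itself.
- finder.find_in(target, camera): "point" ([x, y, z] in m, in world coordinates, good to about 4 mm: the middle of the surface that is visible of it).
- finder.masks_of(target, camera): "region" (420x560 bool, what is visible of it).
The state is a dict: "time_s": time; "qpos": joint angles; "joint_vel": joint speeds; "tau": joint torques, N m; "ee_pos": TCP position; "eef_rot": TCP orientation; "force": force on the tool from outside, world axes, zero at the start; "moment": the same for the moment, N m; "grip_width": finger opening in m; "grip_force": force on a finger pad.
Only numpy, scipy, OpenCV 4.12 (cv2) and the standard library are available. Lean on these libraries where they do the work, as an engineer would, in place of code of your own. Each camera call takes 0.05 s, during which the arm holds its last target. There are 200 camera calls.

## Working session

There is one attempt and no reset: what is moved stays moved. The work goes in short steps, Python scripts to look and compute and a tool call to move; the robot and the scene stay as the last step left them, time stands still between calls to the robot, and variables do not carry over. Pictures are saved under pics/ and viewed, at most 12 in all, crops included, and the job is handed in when it is done.

Besides the shell and the picture viewer there is one more tool, called after "Call:" by a JSON object that holds its "name" and its "arguments". jog_arm: Moves the arm, as the interface text tells. Its arguments: {"type":"object","properties":{"rows":{"type":"array","items":{"type":"object","properties":{"gripper":{"type":"number"},"slide":{"type":"array","items":{"type":"number"}},"spin":{"type":"number"}}}},"squeeze":{"type":"number"}},"required":["rows"]}

```bash
mkdir -p pics; ls
python3 - <<'E'
from station import telemetry,cams,finder
import cv2,numpy as np
print(telemetry.get_obs())
for n in("top","scene"):
    p,d=cams.camera(n); cv2.imwrite(f"pics/{n}0.png",p[...,::-1]); np.savez(f"/tmp/{n}0.npz",p=p,d=d)
    print(n,cams.camera_info(n))
    for t in("relay","cover","housing_base","cover_rib"):
        for r in finder.find_in(t,n): print(t,np.round(r["point"],3),round(r["confidence"],2))
print(cams.camera_info("wrist"))
E
```

```text
pics
{'time_s': 0.0, 'qpos': array([ 1.15239516e+00,  3.00497687e-01,  1.52157572e+00,  3.36353021e-05,
        1.32067358e+00, -6.66222031e-02]), 'joint_vel': array([ 0.00167281, -0.00060728, -0.00017751,  0.00219966, -0.0007037 ,
       -0.00072726]), 'tau': array([-5.75506929e-04, -5.31810665e+01, -3.52729046e+01,  7.08401855e-02,
        2.43904372e-02, -1.34328266e-04]), 'ee_pos': array([0.1895146 , 0.5162917 , 0.40407387]), 'eef_rot': array([-3.14044304e+00, -1.09354516e-04,  2.78980528e+00]), 'force': array([-0.10898647,  0.51525182, -0.40020102]), 'moment': array([-0.06008383,  0.00230156,  0.04572524]), 'grip_force': 0.0, 'grip_width': 0.0941826680708265}
top {'camera_matrix': array([[387.45611047,   0.        , 278.76558336],
       [  0.        , 387.45611047, 212.62110462],
       [  0.        ,   0.        ,   1.        ]]), 'R': array([[-3.82584937e-03, -9.99992680e-01, -5.77980865e-05],
       [-9.93885707e-01,  3.80886280e-03, -1.10348056e-01],
       [ 1.10347468e-01, -3.64730349e-04, -9.93893004e-01]]), 't': array([0.01623045, 0.54614396, 1.23557428])}
relay [ 0.475
[... 592 characters left out ...]
.49  -0.322  0.044] 0.84
relay [ 0.464 -0.252  0.03 ] 0.44
cover [0.5   0.262 0.048] 0.85
housing_base [ 0.564 -0.029  0.027] 0.95
cover_rib [0.498 0.261 0.05 ] 0.81
{'camera_matrix': array([[325.1922621 ,   0.        , 279.29668212],
       [  0.        , 325.1922621 , 212.47915559],
       [  0.        ,   0.        ,   1.        ]]), 'tool_from_camera': array([[ 2.57042972e-04, -9.64494872e-01, -2.64101449e-01,
         7.69199204e-02],
       [ 9.99999959e-01,  2.81377890e-04, -5.43146224e-05,
         1.41606722e-03],
       [ 1.26698483e-04, -2.64101424e-01,  9.64494905e-01,
         1.95437663e-02],
       [ 0.00000000e+00,  0.00000000e+00,  0.00000000e+00,
         1.00000000e+00]])}
```

View pics/top0.png

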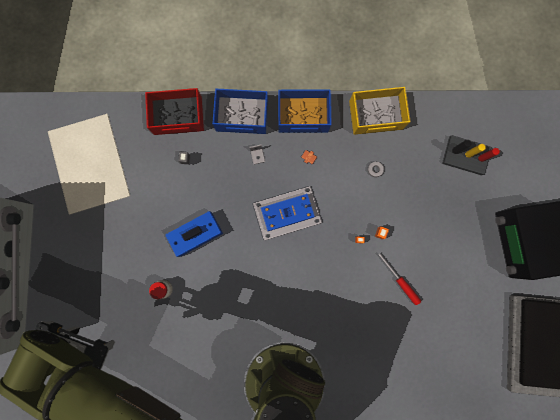

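View pics/scene0.png

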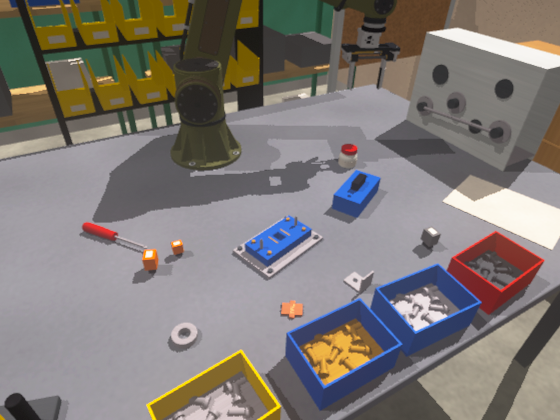

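Top view: the two orange relay candidates are at (361,239) and (384,232), with the grey one at (186,157). The base is at (287,212) and the cover at (195,232). I'll measure both orange ones and check them in an enlarged crop.

```bash
cat > h.py <<'E'
import numpy as np,cv2
from scipy.spatial.transform import Rotation as Ro
from station import telemetry,cams,finder
def cloud(n,d):
    c=cams.camera_info(n);K=c["camera_matrix"];v,u=np.mgrid[:420,:560]
    P=np.stack([(u-K[0,2])/K[0,0]*d,(v-K[1,2])/K[1,1]*d,d],-1)
    return (P-c["t"])@c["R"]
def tool():
    o=telemetry.get_obs();T=np.eye(4);T[:3,:3]=Ro.from_euler("xyz",o["eef_rot"]).as_matrix();T[:3,3]=o["ee_pos"];return T,o
def wrist(name=None):
    """picture and world cloud from the wrist fisheye"""
    T,o=tool();p,d=cams.camera("wrist");c=cams.camera_info("wrist");K=c["camera_matrix"];v,u=np.mgrid[:420,:560]
    x=(u-K[0,2])/K[0,0];y=(v-K[1,2])/K[0,0];r=np.hypot(x,y)+1e-9;s=np.tan(np.minimum(r,1.5))/r
    P=np.stack([x*s*d,y*s*d,d],-1);M=T@c["tool_from_camera"]
    W=P@M[:3,:3].T+M[:3,3];W[d==0]=np.nan
    if name:cv2.imwrite(f"pics/{name}.png",p[...,::-1])
    return p,W,o
def rect(pts):
    (c,s,a)=cv2.minAreaRect((pts[:,:2]*1000).astype(np.float32));return np.round(c,1),np.round(s,1),round(a,1)
E
python3 - <<'E'
from h import *
for n in("top","scene"):
    z=np.load(f"/tmp/{n}0.npz");p=z["p"].astype(int);W=cloud(n,z["d"])
    r,g,b=p[...,0],p[...,1],p[...,2]
    reg=(W[...,0]>.3)&(W[...,0]<.62)&(W[...,2]<.12)
    om=reg&(r>150)&(b<110)&(W[...,2]>.012)&(W[...,1]<-.15)
    k,l=cv2.connectedComponents(om.astype(np.uint8))
    for i in range(1,k):
        q=W[l==i]
        if len(q)>15: print(n,"orange",len(q),q.mean(0).round(3),"zmax",np.percentile(q[:,2],97).round(3),rect(q[q[:,2]>q[:,2].max()-.012]))
    bl=reg&(b>r+50)&(b>g+30)
    for nm,m in(("cover",bl&(W[...,2]>.04)),("base",bl&(abs(W[...,2]-.034)<.01)&(W[...,1]<.15))):
        print(n,nm,m.sum(),W[m].mean(0).round(3),rect(W[m]))
p=np.load("/tmp/scene0.npz")["p"];t=np.load("/tmp/top0.npz")["p"]
a=cv2.resize(p[225:285,120:200],None,fx=5,fy=5);b=cv2.resize(t[205:265,335:415],None,fx=5,fy=5)
cv2.imwrite("pics/crop1.png",np.hstack([a,b])[...,::-1])
E
```

```text
top orange 61 [ 0.479 -0.317  0.051] zmax 0.055 (array([ 479.7, -317. ]), array([28. , 33.2]), 67.8)
top orange 31 [ 0.457 -0.246  0.037] zmax 0.041 (array([ 457.4, -245.7]), array([23.7, 16.4]), 89.2)
top orange 59 [ 0.315 -0.383  0.023] zmax 0.029 (array([ 313.4, -384.3]), array([40.1, 14.8]), 36.9)
top cover 1113 [0.479 0.285 0.051] (array([522.4, 144.7]), array([108.6, 474.6]), 16.8)
top base 1061 [ 0.548 -0.013  0.034] (array([548.8, -12.6]), array([ 80.6, 160. ]), 16.7)
scene orange 87 [ 0.317 -0.389  0.02 ] zmax 0.024 (array([ 315.1, -389. ]), array([46.4, 17.9]), 39.2)
scene orange 36 [ 0.461 -0.25   0.034] zmax 0.036 (array([ 458. , -248.6]), array([24.4, 20.9]), 80.6)
scene orange 111 [ 0.483 -0.315  0.042] zmax 0.05 (array([ 480.3, -318.6]), array([27.6, 34.3]), 70.3)
scene cover 776 [0.489 0.272 0.047] (array([529.6, 153.1]), array([ 98.4, 458.8]), 20.5)
scene base 1299 [ 0.553 -0.019  0.031] (array([547.2, -14. ]), array([ 82.8, 163.2]), 17.0)
```

View pics/crop1.png

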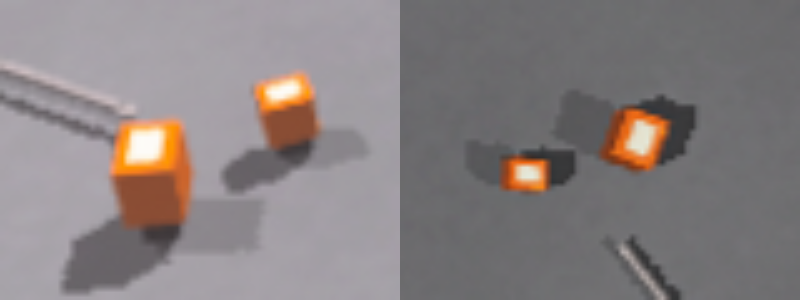

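The crop shows the left-hand relay (top-view pixel 384,232) measuring 28 × 34 mm with its top at 51 mm. The smaller one at (361,239) is about 24 × 16 mm and 37 mm high, so the target is the one at (0.480, -0.318). I'll look at the base from above on the way.

```bash
cat >> h.py <<'E'
def go(xy,zg,yaw):
    """slide/spin bringing the grasp point (180 mm ahead) to xy,zg with tool yaw (deg), tool straight down assumed"""
    T,o=tool();t=np.array([xy[0],xy[1],zg+.18])-T[:3,3]
    s=T[:3,:3].T@t;w=(np.rad2deg(o["eef_rot"][2])-yaw+180)%360-180
    print("slide",s.round(4),"spin",np.deg2rad(w).round(4),"rows>=",np.ceil(max(np.linalg.norm(s)/.05,abs(w)/8.59)))
E
python3 - <<'E'
from h import *
z=np.load("/tmp/top0.npz");p=z["p"].astype(int);W=cloud("top",z["d"])
r,g,b=p[...,0],p[...,1],p[...,2]
m=(W[...,1]>.15)&(W[...,0]<.585)&(W[...,0]>.35)&(abs(W[...,2]-.05)<.01)&(b>r+50)
print("cover",rect(W[m]),W[m].mean(0))
m=(W[...,1]>.15)&(W[...,0]<.585)&(W[...,0]>.35)&(abs(W[...,2]-.074)<.008)
print("rib",m.sum(),rect(W[m]),W[m].mean(0))
go((.548,-.013),.16,107)
E
```

```text
cover (array([478.5, 290.7]), array([ 80.4, 160.9]), 28.5) [0.47778714 0.2899681  0.05045298]
rib 210 (array([469.4, 549.6]), array([227.9, 581.3]), 0.4) [0.49222245 0.46154673 0.07497456]
slide [-0.5189 -0.3734  0.0646] spin 0.9223 rows>= 13.0
```

Call:
{"name": "jog_arm", "arguments": {"rows": [{"slide":[-0.26,-0.187,0]},{"slide":[-0.26,-0.187,0]},{"slide":[-0.26,-0.187,0]},{"slide":[-0.26,-0.187,0]},{"slide":[-0.26,-0.187,0]},{"slide":[-0.26,-0.187,0]},{"slide":[-0.26,-0.187,0]},{"slide":[-0.26,-0.187,0]}]}}

```text
$.rows[0]: bad value
```

Call:
{"name": "jog_arm", "arguments": {"rows": [{"slide":[-0.259,-0.187,0.065],"spin":0.922},{"slide":[-0.259,-0.187,0.065],"spin":0.922},{"slide":[-0.259,-0.187,0.065],"spin":0.922},{"slide":[-0.259,-0.187,0.065],"spin":0.922},{"slide":[-0.259,-0.187,0.065],"spin":0.922},{"slide":[-0.259,-0.187,0.065],"spin":0.922},{"slide":[-0.259,-0.187,0.065],"spin":0.922},{"slide":[-0.259,-0.187,0.065],"spin":0.922}]}}

```text
$.rows[0]: bad value
```

Run:
```python
from h import *
p,W,o=wrist("w1");print(o["ee_pos"],np.rad2deg(o["eef_rot"]),o["joint_vel"].round(3))
np.savez("/tmp/w1.npz",p=p,W=W)
q=p.astype(int);r,g,b=q[...,0],q[...,1],q[...,2]
m=(b>r+50)&(b>g+30)&(abs(W[...,2]-.034)<.012)
print(m.sum(),W[m].mean(0),rect(W[m]))
go((.548,-.013),.16,107)
```

```text
[0.18950512 0.51631078 0.40461745] [-1.79995782e+02  4.65692351e-04  1.59844443e+02] [-0.    -0.    -0.     0.001 -0.001  0.   ]
596 [0.42801333 0.34469356 0.03362558] (array([427.8, 332.1]), array([100.4,  51.5]), 75.8)
slide [-0.5189 -0.3734  0.0647] spin 0.9223 rows>= 13.0
```

View pics/w1.png

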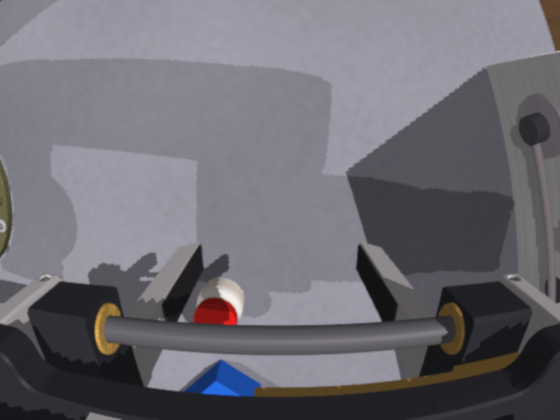

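The wrist view shows the fingertips at about (190,260) and (370,260) and the jar at (217,310). It was taken at the start pose because the rows were refused; they need every field. I'll resend them in full.

Call:
{"name": "jog_arm", "arguments": {"rows": [{"gripper":0.094,"slide":[-0.26,-0.187,0],"spin":0},{"gripper":0.094,"slide":[-0.26,-0.187,0],"spin":0},{"gripper":0.094,"slide":[-0.26,-0.187,0],"spin":0},{"gripper":0.094,"slide":[-0.26,-0.187,0],"spin":0},{"gripper":0.094,"slide":[-0.26,-0.187,0],"spin":0},{"gripper":0.094,"slide":[-0.26,-0.187,0],"spin":0},{"gripper":0.094,"slide":[-0.26,-0.187,0],"spin":0},{"gripper":0.094,"slide":[-0.26,-0.187,0],"spin":0}], "squeeze": 30}}

```text
time_s: 1.35
ee_pos: [0.3702, 0.2494, 0.4048]
eef_rot: [3.141, 0.0, 2.786]
force: [0.5, -0.1, -0.5]
grip_width: 0.0943
grip_force: 0.0
```

Call:
{"name": "jog_arm", "arguments": {"rows": [{"gripper":0.094,"slide":[-0.259,-0.187,0.065],"spin":0.922},{"gripper":0.094,"slide":[-0.259,-0.187,0.065],"spin":0.922},{"gripper":0.094,"slide":[-0.259,-0.187,0.065],"spin":0.922},{"gripper":0.094,"slide":[-0.259,-0.187,0.065],"spin":0.922},{"gripper":0.094,"slide":[-0.259,-0.187,0.065],"spin":0.922},{"gripper":0.094,"slide":[-0.259,-0.187,0.065],"spin":0.922},{"gripper":0.094,"slide":[-0.259,-0.187,0.065],"spin":0.922},{"gripper":0.094,"slide":[-0.259,-0.187,0.065],"spin":0.922}]}}

```text
time_s: 2.15
ee_pos: [0.549, -0.0148, 0.3384]
eef_rot: [-3.14, -0.0, 1.865]
force: [-0.0, 1.6, -0.2]
grip_width: 0.0938
grip_force: 0.0
```

Run:
```python
from h import *
p,W,o=wrist("w2");print(o["ee_pos"],np.rad2deg(o["eef_rot"]),o["joint_vel"].round(3))
np.savez("/tmp/w2.npz",p=p,W=W)
q=p.astype(int);r,g,b=q[...,0],q[...,1],q[...,2]
m=(b>r+50)&(b>g+30)&(abs(W[...,2]-.034)<.012)
print(m.sum(),W[m].mean(0),rect(W[m]))
go((.548,-.013),.16,107)
```

```text
[ 0.54896105 -0.014845    0.33835813] [-1.79919349e+02 -2.71579370e-02  1.06847480e+02] [ 0.058 -0.051  0.044  0.008  0.008  0.004]
15250 [0.58645135 0.00678047 0.0342158 ] (array([711.,  14.]), array([419.5, 260.5]), 24.9)
slide [ 0.0005 -0.0001 -0.0012] spin -0.0006 rows>= 1.0
```

View pics/w2.png

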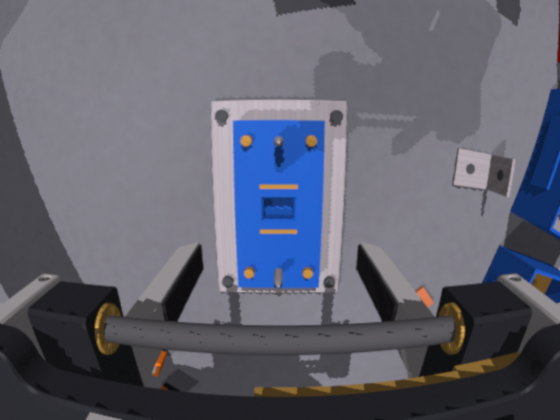

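The wrist view shows the base with its socket at (278,207), dowels at (279,150) and (279,277), and plungers at (246,141), (312,141), (249,272) and (308,272). I'll fit the pose from blue top, plungers and socket.

```bash
cat >> h.py <<'E'
def basepose(p,W,box=(90,300,200,360)):
    q=p.astype(int);r,g,b=q[...,0],q[...,1],q[...,2];y0,y1,x0,x1=box
    R=np.zeros(p.shape[:2],bool);R[y0:y1,x0:x1]=1
    m=R&(b>r+50)&(b>g+30)&(abs(W[...,2]-.034)<.008);m=cv2.morphologyEx(m.astype(np.uint8),cv2.MORPH_OPEN,np.ones((3,3)))>0
    print("blue",m.sum(),"z",np.median(W[m][:,2]).round(4),rect(W[m]))
    o=R&(r>b+50)&(W[...,2]>.03)&(W[...,2]<.048)
    k,l,st,ce=cv2.connectedComponentsWithStats(o.astype(np.uint8))
    for i in range(1,k):
        if st[i,4]>25: print("brass",st[i,4],ce[i].round(1),np.nanmean(W[l==i],0).round(4))
    s=R&(W[...,2]<.030)&(W[...,2]>.005)
    k,l,st,ce=cv2.connectedComponentsWithStats(s.astype(np.uint8))
    for i in range(1,k):
        if 60<st[i,4]<3000: print("low",st[i],ce[i].round(1),np.nanmean(W[l==i],0).round(4),rect(W[l==i]))
E
python3 - <<'E'
from h import *
z=np.load("/tmp/w2.npz");basepose(z["p"],z["W"])
p,W,o=wrist();print(o["ee_pos"],np.rad2deg(o["eef_rot"]));basepose(p,W)
E
```

```text
blue 13041 z 0.0344 (array([547.3, -11.8]), array([ 80.6, 160.3]), 16.8)
brass 85 [245.7 140.6] [0.5029 0.0396 0.0403]
brass 84 [310.8 140.6] [0.5561 0.0557 0.0404]
brass 145 [278.3 186.5] [0.5413 0.0082 0.0349]
brass 106 [278.2 231. ] [ 0.5533 -0.0317  0.0348]
brass 75 [248.9 272.6] [ 0.5383 -0.078   0.0402]
brass 72 [307.1 272.7] [ 0.5912 -0.0621  0.0401]
low [264 199  30  20 566] [278.3 208. ] [ 0.5483 -0.0146  0.019 ] (array([547.9, -13.1]), array([27.3, 16.9]), 17.2)
[ 0.54824784 -0.01348829  0.33883324] [-1.79929504e+02 -3.98693559e-02  1.06968448e+02]
blue 12969 z 0.0344 (array([547.4, -12. ]), array([ 80.4, 161.2]), 16.6)
brass 85 [246.3 142.3] [0.5029 0.0396 0.0403]
brass 82 [311.2 142.5] [0.5561 0.0556 0.0403]
brass 125 [276.9 187.8] [0.5399 0.0081 0.0349]
brass 139 [278.  232.5] [ 0.553  -0.0318  0.0349]
brass 72 [248.9 273.7] [ 0.5381 -0.078   0.0401]
brass 70 [307.1 274.1] [ 0.5912 -0.0622  0.0402]
low [264 200  30  20 588] [278.6 209.4] [ 0.5482 -0.0145  0.0191] (array([547.7, -12.7]), array([27.2, 17.6]), 16.2)
```

Base is at about (0.5473, -0.0118) with x axis at 16.7°, and the sizes and heights agree. Next, the relay.

Run:
```python
from h import *
go((.480,-.318),.14,68)
```

```text
slide [-0.272  -0.1544  0.0193] spin 0.6816 rows>= 7.0
```

Call:
{"name": "jog_arm", "arguments": {"rows": [{"gripper":0.094,"slide":[-0.272,-0.154,0.019],"spin":0.682},{"gripper":0.094,"slide":[-0.272,-0.154,0.019],"spin":0.682},{"gripper":0.094,"slide":[-0.272,-0.154,0.019],"spin":0.682},{"gripper":0.094,"slide":[-0.272,-0.154,0.019],"spin":0.682},{"gripper":0.094,"slide":[-0.272,-0.154,0.019],"spin":0.682},{"gripper":0.094,"slide":[-0.272,-0.154,0.019],"spin":0.682},{"gripper":0.094,"slide":[-0.272,-0.154,0.019],"spin":0.682},{"gripper":0.094,"slide":[-0.272,-0.154,0.019],"spin":0.682}]}}

```text
time_s: 3.05
ee_pos: [0.4802, -0.3187, 0.3208]
eef_rot: [3.141, -0.0, 1.185]
force: [-0.4, 0.4, 0.3]
grip_width: 0.094
grip_force: 0.0
```

Run:
```python
from h import *
cams.camera("top");cams.camera("top")
p,W,o=wrist("w3");print(o["ee_pos"],np.rad2deg(o["eef_rot"]))
q=p.astype(int);r,g,b=q[...,0],q[...,1],q[...,2]
m=(abs(W[...,2]-.051)<.005)&(np.hypot(W[...,0]-.48,W[...,1]+.318)<.04)
print(m.sum(),np.median(W[m][:,2]),W[m].mean(0),rect(W[m]))
m2=m&(r>170)&(b>150)&(g>150);print("white",m2.sum(),W[m2].mean(0),rect(W[m2]))
v,u=np.where(m);print(u.min(),u.max(),v.min(),v.max())
```

```text
[ 0.480847   -0.31692861  0.32092183] [ 1.79994602e+02 -1.63011589e-02  6.80390255e+01]
1415 0.051476805887408994 [ 0.47894629 -0.31556793  0.05134769] (array([ 478.3, -316.2]), array([28.1, 33.7]), 68.8)
white 440 [ 0.47848856 -0.31649924  0.05190675] (array([ 478.4, -316.5]), array([14.1, 20.3]), 68.1)
256 297 206 240
```

View pics/w3.png

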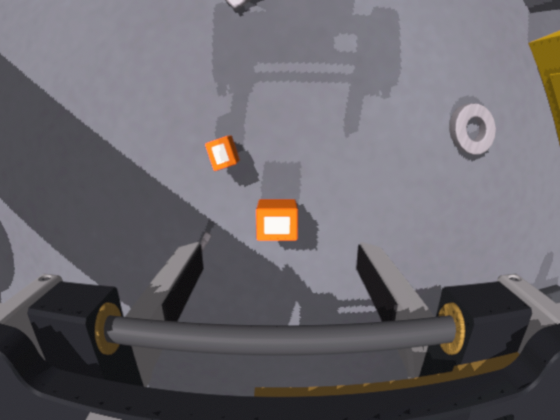

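The relay is at (277,221) with the small one at (221,153), and the screwdriver tip sits near the left finger at about (207,228). I'll narrow the fingers and check the tip's clearance.

Run:
```python
from h import *
p,W,o=wrist()
T,_=tool();L=(W-[.4783,-.3163,0])@T[:3,:3]  # tool axes about relay
m=(W[...,2]>.004)&(W[...,2]<.045)&(np.hypot(L[...,0],L[...,1])<.075)&(np.hypot(L[...,0],L[...,1])>.025)
k,l,st,ce=cv2.connectedComponentsWithStats(m.astype(np.uint8))
for i in range(1,k):
    q=L[l==i]
    if len(q)>8: print(st[i],q[:,:2].min(0).round(3),q[:,:2].max(0).round(3),W[l==i][:,2].max())
go((.4783,-.3163),.040,68.2)
```

```text
[210 143  29  29 516] [ 0.042 -0.055] [ 0.065 -0.033] 0.039942245921852304
[202 232  10  12  65] [-0.03  -0.071] [-0.019 -0.063] 0.01802057579696531
slide [-0.0005 -0.0027  0.101 ] spin -0.002 rows>= 3.0
```

Call:
{"name": "jog_arm", "arguments": {"rows": [{"gripper":0.052,"slide":[-0.0005,-0.0027,0],"spin":-0.002},{"gripper":0.052,"slide":[-0.0005,-0.0027,0],"spin":-0.002},{"gripper":0.052,"slide":[-0.0005,-0.0027,0.03],"spin":-0.002},{"gripper":0.052,"slide":[-0.0005,-0.0027,0.06],"spin":-0.002},{"gripper":0.052,"slide":[-0.0005,-0.0027,0.08],"spin":-0.002},{"gripper":0.052,"slide":[-0.0005,-0.0027,0.101],"spin":-0.002},{"gripper":0.052,"slide":[-0.0005,-0.0027,0.101],"spin":-0.002},{"gripper":0.052,"slide":[-0.0005,-0.0027,0.101],"spin":-0.002}]}}

```text
time_s: 4.05
ee_pos: [0.4777, -0.3181, 0.2202]
eef_rot: [3.142, -0.0, 1.188]
force: [0.3, 0.1, -0.3]
grip_width: 0.052
grip_force: 0.0
```

Call:
{"name": "jog_arm", "arguments": {"rows": [{"gripper":0.03,"slide":[0,0,0],"spin":0},{"gripper":0.03,"slide":[0,0,0],"spin":0},{"gripper":0.03,"slide":[0,0,0],"spin":0},{"gripper":0.03,"slide":[0,0,0],"spin":0},{"gripper":0.03,"slide":[0,0,0],"spin":0},{"gripper":0.03,"slide":[0,0,0],"spin":0}], "squeeze": 25}}

```text
time_s: 4.65
ee_pos: [0.4777, -0.3183, 0.2205]
eef_rot: [3.14, 0.0, 1.188]
force: [-0.9, 1.5, 7.5]
grip_width: 0.0339
grip_force: 25.0
```

Call:
{"name": "jog_arm", "arguments": {"rows": [{"gripper":0.03,"slide":[0,0,-0.02],"spin":0},{"gripper":0.03,"slide":[0,0,-0.06],"spin":0},{"gripper":0.03,"slide":[0,0,-0.1],"spin":0},{"gripper":0.03,"slide":[0,0,-0.1],"spin":0},{"gripper":0.03,"slide":[0,0,-0.1],"spin":0}]}}

```text
time_s: 5.15
ee_pos: [0.4774, -0.3182, 0.3201]
eef_rot: [3.14, 0.0, 1.188]
force: [-0.5, 0.4, -1.1]
grip_width: 0.0335
grip_force: 25.0
```

```bash
cat >> h.py <<'E'
def inhand(p,W,top=.191):
    """white patch / top of the held relay in tool axes"""
    T,_=tool();L=(W-T[:3,3])@T[:3,:3]
    q=p.astype(int);m=(q.min(-1)>150)&(abs(L[...,2]-.169)<.012)&(np.hypot(L[...,0],L[...,1])<.03)
    print("white in hand",m.sum(),L[m].mean(0).round(4),rect(L[m]))
    t=(abs(L[...,2]-.169)<.006)&(abs(L[...,0])<.03)&(abs(L[...,1])<.0165)&(q[...,0]>100);print("top",t.sum(),L[t].min(0).round(4),L[t].max(0).round(4),rect(L[t]))
E
python3 - <<'E'
from h import *
cams.camera("top")
p,W,o=wrist("w4");print(o["ee_pos"],o["force"].round(2),o["grip_width"]);inhand(p,W)
go((.5473,-.0118),.14,106.7)
E
```

```text
[ 0.47730168 -0.31809163  0.31888536] [ 0.5  -0.37 -1.01] 0.033708803142367405
white in hand 975 [0.0022 0.0004 0.1681] (array([1.9, 0.3]), array([15.5, 20.3]), 0.5)
top 3266 [-0.0118 -0.0165  0.1663] [0.0167 0.0165 0.175 ] (array([ 2.4, -0. ]), array([28.5, 32.9]), 0.0)
slide [ 0.3103 -0.0496 -0.0014] spin -0.6745 rows>= 7.0
```

View pics/w4.png

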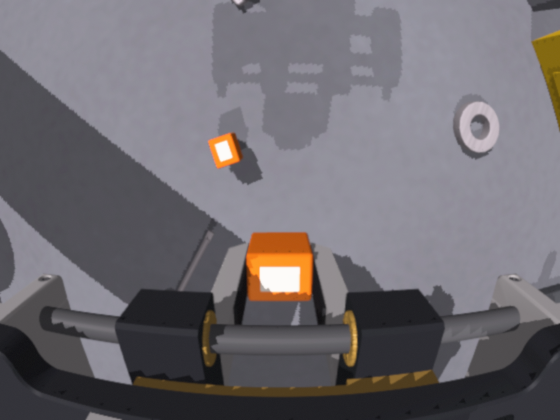

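The relay is held square, with its patch at (280,280) and its centre +2.2 mm in tool x. Moving over the socket with that offset.

Call:
{"name": "jog_arm", "arguments": {"rows": [{"gripper":0.03,"slide":[0.308,-0.05,0],"spin":-0.675},{"gripper":0.03,"slide":[0.308,-0.05,0],"spin":-0.675},{"gripper":0.03,"slide":[0.308,-0.05,0],"spin":-0.675},{"gripper":0.03,"slide":[0.308,-0.05,0],"spin":-0.675},{"gripper":0.03,"slide":[0.308,-0.05,0],"spin":-0.675},{"gripper":0.03,"slide":[0.308,-0.05,0],"spin":-0.675},{"gripper":0.03,"slide":[0.308,-0.05,0],"spin":-0.675},{"gripper":0.03,"slide":[0.308,-0.05,0],"spin":-0.675}]}}

```text
time_s: 6.05
ee_pos: [0.5463, -0.0124, 0.3184]
eef_rot: [-3.14, -0.001, 1.865]
force: [-0.0, -0.7, -1.4]
grip_width: 0.0341
grip_force: 25.0
```

Run:
```python
from h import *
for _ in range(4): cams.camera("top")
p,W,o=wrist();print(o["ee_pos"],np.rad2deg(o["eef_rot"]),o["joint_vel"].round(3));inhand(p,W);basepose(p,W,(60,300,180,380))
go((.5479,-.0139),.14,106.7)
```

```text
[ 0.54606656 -0.01534601  0.31925717] [-1.79958413e+02 -7.42539286e-03  1.06625925e+02] [-0.002 -0.005 -0.002  0.002  0.     0.003]
white in hand 989 [0.002  0.0002 0.1688] (array([ 1.9, -8.9]), array([16. , 39.4]), 3.2)
top 3210 [-0.0118 -0.0163  0.1663] [0.0163 0.0165 0.175 ] (array([2.2, 0.1]), array([32.8, 28.1]), 90.0)
blue 9950 z 0.0344 (array([539.8,  13. ]), array([ 80.3, 108.5]), 16.6)
brass 99 [246.3 141.9] [0.5028 0.0398 0.0403]
brass 98 [316.1 142. ] [0.556  0.0556 0.0405]
brass 157 [281.5 190.5] [0.5414 0.0087 0.0349]
low [266 204  32  21 655] [281.4 213.8] [ 0.5484 -0.0147  0.0192] (array([547.8, -12.8]), array([27.2, 17.6]), 16.9)
slide [ 0.0008  0.0022 -0.0006] spin -0.0014 rows>= 1.0
```

Call:
{"name": "jog_arm", "arguments": {"rows": [{"gripper":0.03,"slide":[0.001,0.002,0.02],"spin":-0.001},{"gripper":0.03,"slide":[0.001,0.002,0.04],"spin":-0.001},{"gripper":0.03,"slide":[0.001,0.002,0.058],"spin":-0.001},{"gripper":0.03,"slide":[0.001,0.002,0.058],"spin":-0.001},{"gripper":0.03,"slide":[0.001,0.002,0.058],"spin":-0.001},{"gripper":0.03,"slide":[0.001,0.002,0.058],"spin":-0.001}]}}

```text
time_s: 6.9
ee_pos: [0.5481, -0.0128, 0.2628]
eef_rot: [3.14, 0.001, 1.863]
force: [0.1, -0.5, -0.5]
grip_width: 0.0337
grip_force: 25.0
```

Run:
```python
from h import *
for _ in range(3): cams.camera("top")
p,W,o=wrist("w5");print(o["ee_pos"],np.rad2deg(o["eef_rot"]),o["force"].round(1));inhand(p,W)
q=p.astype(int);r,g,b=q[...,0],q[...,1],q[...,2];T,_=tool();L=(W-[.5473,-.0118,0])@T[:3,:3]
m=(b>r+50)&(b>g+30)&(abs(W[...,2]-.034)<.006)&(L[...,0]>.03)&(L[...,0]<.082)
print("blue in tool axes about base",L[m][:,:2].min(0).round(4),L[m][:,:2].max(0).round(4),rect(L[m]))
go((.5479,-.0139),.06,106.7)
```

```text
[ 0.54796171 -0.01245044  0.26247271] [1.79933038e+02 2.76219777e-02 1.06782112e+02] [-0.   0.2 -1. ]
white in hand 992 [0.0019 0.0004 0.1684] (array([ 1.9, -8.6]), array([15.9, 40.1]), 3.2)
top 3206 [-0.0122 -0.0162  0.1658] [0.0162 0.0165 0.175 ] (array([2. , 0.2]), array([32.7, 28.5]), 89.8)
blue in tool axes about base [ 0.03   -0.0402] [0.08   0.0401] (array([55., -0.]), array([50. , 80.3]), 0.0)
slide [-0.0014 -0.0005  0.0223] spin 0.0015 rows>= 1.0
```

Call:
{"name": "jog_arm", "arguments": {"rows": [{"gripper":0.03,"slide":[-0.0013,-0.0005,0],"spin":0.0015},{"gripper":0.03,"slide":[-0.0013,-0.0005,0],"spin":0.0015},{"gripper":0.03,"slide":[-0.0013,-0.0005,0.004],"spin":0.0015},{"gripper":0.03,"slide":[-0.0013,-0.0005,0.007],"spin":0.0015},{"gripper":0.03,"slide":[-0.0013,-0.0005,0.009],"spin":0.0015},{"gripper":0.03,"slide":[-0.0013,-0.0005,0.011],"spin":0.0015},{"gripper":0.03,"slide":[-0.0013,-0.0005,0.012],"spin":0.0015},{"gripper":0.03,"slide":[-0.0013,-0.0005,0.012],"spin":0.0015}]}}

```text
time_s: 7.9
ee_pos: [0.5477, -0.0137, 0.2495]
eef_rot: [-3.141, -0.0, 1.862]
force: [-0.5, 0.9, -0.7]
grip_width: 0.034
grip_force: 25.0
```

Call:
{"name": "jog_arm", "arguments": {"rows": [{"gripper":0.03,"slide":[0,0,0.002],"spin":0},{"gripper":0.03,"slide":[0,0,0.004],"spin":0},{"gripper":0.03,"slide":[0,0,0.006],"spin":0},{"gripper":0.03,"slide":[0,0,0.006],"spin":0}]}}

```text
time_s: 8.3
ee_pos: [0.5477, -0.0137, 0.2433]
eef_rot: [-3.141, -0.0, 1.862]
force: [-0.4, 0.5, -1.1]
grip_width: 0.0338
grip_force: 25.0
```

Call:
{"name": "jog_arm", "arguments": {"rows": [{"gripper":0.03,"slide":[0,0,0.002],"spin":0},{"gripper":0.03,"slide":[0,0,0.004],"spin":0},{"gripper":0.03,"slide":[0,0,0.006],"spin":0},{"gripper":0.03,"slide":[0,0,0.006],"spin":0},{"gripper":0.03,"slide":[0,0,0.006],"spin":0}]}}

```text
time_s: 8.8
ee_pos: [0.5478, -0.0138, 0.2393]
eef_rot: [3.141, 0.0, 1.862]
force: [-10.8, 0.7, 22.4]
grip_width: 0.0339
grip_force: 25.0
```

Run:
```python
from h import *
p,W,o=wrist();print(o["ee_pos"],o["force"].round(1),o["moment"].round(2))
T,_=tool();L=(W-T[:3,3])@T[:3,:3]
t=(abs(L[...,2]-.169)<.006)&(abs(L[...,0]-.002)<.012)&(abs(L[...,1])<.0155);print("top z",np.median(W[t][:,2]),W[t].mean(0))
b=(p[...,2].astype(int)>p[...,0].astype(int)+50)&(abs(W[...,2]-.034)<.004)&(np.hypot(W[...,0]-.547,W[...,1]+.01)<.09);print("base z",np.median(W[b][:,2]));inhand(p,W)
```

```text
[ 0.54777402 -0.01376662  0.23929806] [-10.8   0.7  22.4] [-0.16  2.17  0.06]
top z 0.07052987085080509 [ 0.54719519 -0.01142141  0.07052629]
base z 0.03440166811391526
white in hand 1185 [0.0036 0.0009 0.1684] (array([2.6, 0.3]), array([55.7, 17.3]), 89.9)
top 3218 [-0.0117 -0.0163  0.166 ] [0.0163 0.0165 0.175 ] (array([2.3, 0.1]), array([32.8, 28. ]), 90.0)
```

The relay's top is 36.1 mm above the housing top, so it's fully home. Releasing and lifting.

Call:
{"name": "jog_arm", "arguments": {"rows": [{"gripper":0.054,"slide":[0,0,-0.001],"spin":0},{"gripper":0.054,"slide":[0,0,-0.001],"spin":0},{"gripper":0.054,"slide":[0,0,-0.001],"spin":0},{"gripper":0.054,"slide":[0,0,-0.02],"spin":0},{"gripper":0.06,"slide":[0,0,-0.05],"spin":0},{"gripper":0.06,"slide":[0,0,-0.1],"spin":0},{"gripper":0.06,"slide":[0,0,-0.1],"spin":0},{"gripper":0.06,"slide":[0,0,-0.1],"spin":0}]}}

```text
time_s: 9.65
ee_pos: [0.5477, -0.0137, 0.3382]
eef_rot: [3.14, 0.001, 1.862]
force: [0.7, 1.0, -1.4]
grip_width: 0.0603
grip_force: 0.0
```

Run:
```python
from h import *
for _ in range(3): cams.camera("top")
p,W,o=wrist("w6");print(o["ee_pos"],np.rad2deg(o["eef_rot"]));basepose(p,W)
m=(abs(W[...,2]-.070)<.006)&(np.hypot(W[...,0]-.5473,W[...,1]+.0118)<.03);print("relay top",np.median(W[m][:,2]),rect(W[m]))
go((.4785,.2907),.17,118.5)
```

```text
[ 0.54762061 -0.01370822  0.33625023] [-1.79879115e+02 -4.80529378e-02  1.06703195e+02]
blue 11940 z 0.0344 (array([547.2, -11.6]), array([ 80.8, 160.1]), 16.8)
brass 84 [246.6 142.5] [0.5028 0.0396 0.0404]
brass 84 [312.3 142.6] [0.5561 0.0556 0.0404]
brass 150 [279.3 188.5] [0.5411 0.0083 0.0349]
brass 88 [280.9 198.8] [0.5445 0.0018 0.0436]
brass 68 [250.1 275.1] [ 0.5382 -0.078   0.0402]
brass 74 [308.8 275.4] [ 0.5915 -0.0623  0.0402]
relay top 0.07041589932233358 (array([547.9, -11.5]), array([33.3, 28. ]), 17.5)
slide [ 0.3115  0.0212 -0.0135] spin -0.206 rows>= 7.0
```

View pics/w6.png

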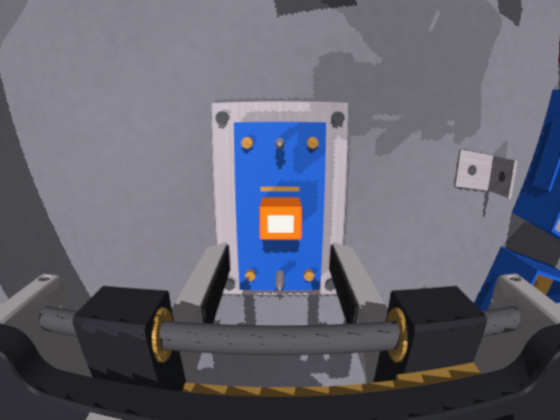

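The picture shows the relay seated at (281,220) and free of the fingers. Now the cover.

Call:
{"name": "jog_arm", "arguments": {"rows": [{"gripper":0.06,"slide":[0.311,0.021,-0.02],"spin":-0.206},{"gripper":0.06,"slide":[0.311,0.021,-0.02],"spin":-0.206},{"gripper":0.06,"slide":[0.311,0.021,-0.02],"spin":-0.206},{"gripper":0.06,"slide":[0.311,0.021,-0.02],"spin":-0.206},{"gripper":0.06,"slide":[0.311,0.021,-0.02],"spin":-0.206},{"gripper":0.06,"slide":[0.311,0.021,-0.02],"spin":-0.206},{"gripper":0.06,"slide":[0.311,0.021,-0.02],"spin":-0.206},{"gripper":0.06,"slide":[0.311,0.021,-0.02],"spin":-0.206}]}}

```text
time_s: 10.65
ee_pos: [0.478, 0.2915, 0.3567]
eef_rot: [-3.14, -0.0, 2.071]
force: [0.6, -0.8, -0.2]
grip_width: 0.0599
grip_force: 0.0
```

Run:
```python
from h import *
for _ in range(4): cams.camera("top")
p,W,o=wrist("w7");print(o["ee_pos"],np.rad2deg(o["eef_rot"]))
q=p.astype(int);r,g,b=q[...,0],q[...,1],q[...,2];N=np.hypot(W[...,0]-.4785,W[...,1]-.2907)<.1
m=N&(b>r+50)&(abs(W[...,2]-.05)<.006);m=cv2.morphologyEx(m.astype(np.uint8),cv2.MORPH_OPEN,np.ones((3,3)))>0
print("cover",m.sum(),np.median(W[m][:,2]),rect(W[m]))
m=N&(W[...,2]>.070)&(W[...,2]<.084);k,l,st,ce=cv2.connectedComponentsWithStats(m.astype(np.uint8))
for i in range(1,k):
    if st[i,4]>40: print("rib",st[i],np.median(W[l==i][:,2]),rect(W[l==i]))
```

```text
[0.47905101 0.28880255 0.35728585] [-1.79961811e+02  8.40296186e-03  1.18406522e+02]
cover 12302 0.05041568392119569 (array([478.1, 291. ]), array([ 80.9, 160. ]), 28.3)
rib [ 266  180   27   69 1787] 0.07634073449955298 (array([477.6, 292. ]), array([21.8, 59.6]), 28.1)
```

View pics/w7.png

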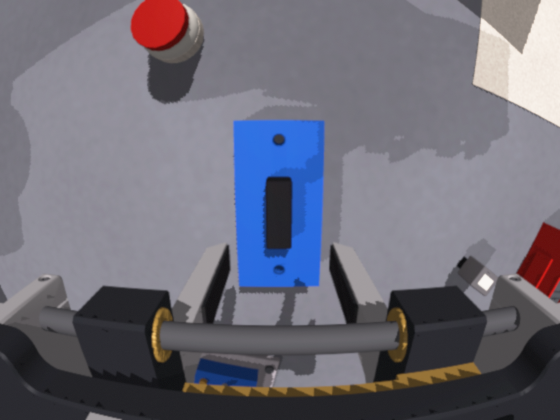

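The cover is at (279,205) with its rib at (279,213) and holes at (279,140) and (279,269). Rib and body centres agree within 1 mm.

```bash
python3 -c "
from h import *
go((.4780,.2913),.072,118.2)"
```

```text
slide [0.0027 0.0003 0.1054] spin 0.0035 rows>= 3.0
```

Call:
{"name": "jog_arm", "arguments": {"rows": [{"gripper":0.05,"slide":[0.0027,0,0.03],"spin":0.0035},{"gripper":0.05,"slide":[0.0027,0,0.06],"spin":0.0035},{"gripper":0.05,"slide":[0.0027,0,0.085],"spin":0.0035},{"gripper":0.05,"slide":[0.0027,0,0.1],"spin":0.0035},{"gripper":0.05,"slide":[0.0027,0,0.105],"spin":0.0035},{"gripper":0.05,"slide":[0.0027,0,0.105],"spin":0.0035},{"gripper":0.05,"slide":[0.0027,0,0.105],"spin":0.0035}]}}

```text
time_s: 11.6
ee_pos: [0.4776, 0.2923, 0.2536]
eef_rot: [3.14, 0.0, 2.064]
force: [0.9, -0.3, 0.3]
grip_width: 0.05
grip_force: 0.0
```

Call:
{"name": "jog_arm", "arguments": {"rows": [{"gripper":0.015,"slide":[0,0,0],"spin":0},{"gripper":0.015,"slide":[0,0,0],"spin":0},{"gripper":0.015,"slide":[0,0,0],"spin":0},{"gripper":0.015,"slide":[0,0,0],"spin":0},{"gripper":0.015,"slide":[0,0,0],"spin":0},{"gripper":0.015,"slide":[0,0,0],"spin":0},{"gripper":0.015,"slide":[0,0,0],"spin":0}], "squeeze": 55}}

```text
time_s: 12.3
ee_pos: [0.4772, 0.2926, 0.2528]
eef_rot: [3.142, 0.0, 2.065]
force: [-2.4, -0.5, 4.4]
grip_width: 0.0214
grip_force: 55.0
```

Call:
{"name": "jog_arm", "arguments": {"rows": [{"gripper":0.015,"slide":[0,0,-0.02],"spin":0},{"gripper":0.015,"slide":[0,0,-0.05],"spin":0},{"gripper":0.015,"slide":[0,0,-0.09],"spin":0},{"gripper":0.015,"slide":[0,0,-0.1],"spin":0},{"gripper":0.015,"slide":[0,0,-0.1],"spin":0},{"gripper":0.015,"slide":[0,0,-0.1],"spin":0}]}}

```text
time_s: 12.9
ee_pos: [0.477, 0.2925, 0.3507]
eef_rot: [-3.139, -0.0, 2.065]
force: [0.4, 0.2, -3.3]
grip_width: 0.0211
grip_force: 55.0
```

```bash
cat >> h.py <<'E'
def heldcover(p,W):
    T,_=tool();L=(W-T[:3,3])@T[:3,:3];q=p.astype(int)
    zz=L[...,2];m=(q[...,2]>q[...,0]+50)&(abs(zz-.201)<.008)&(abs(L[...,0])<.09)&(abs(L[...,1])<.05)
    m=cv2.morphologyEx(m.astype(np.uint8),cv2.MORPH_OPEN,np.ones((3,3)))>0
    print("cover top z tool",np.median(L[m][:,2]).round(4),L[m][:,:2].min(0).round(4),L[m][:,:2].max(0).round(4),rect(L[m]))
    A=np.c_[L[m][:,:2],np.ones(m.sum())];print("tilt deg",np.rad2deg(np.linalg.lstsq(A,L[m][:,2],rcond=None)[0][:2]).round(2))
    bx=m*255;cv2.imwrite("/tmp/m.png",bx.astype(np.uint8));return L,m
E
python3 - <<'E'
from h import *
for _ in range(3): cams.camera("top")
p,W,o=wrist("w8");print(o["ee_pos"],np.rad2deg(o["eef_rot"]),o["force"].round(1),o["grip_width"]);heldcover(p,W);np.savez("/tmp/w8.npz",p=p,W=W)
E
```

```text
[0.47713744 0.29250978 0.35083333] [-1.79840090e+02 -1.39729699e-03  1.18304265e+02] [ 0.6  0.  -3. ] 0.021578005328519917
cover top z tool 0.2028 [-0.0815 -0.0394] [0.0788 0.0412] (array([-1.3,  0.9]), array([ 80.6, 160.4]), 90.0)
tilt deg [-0.01  0.03]
```

View pics/w8.png

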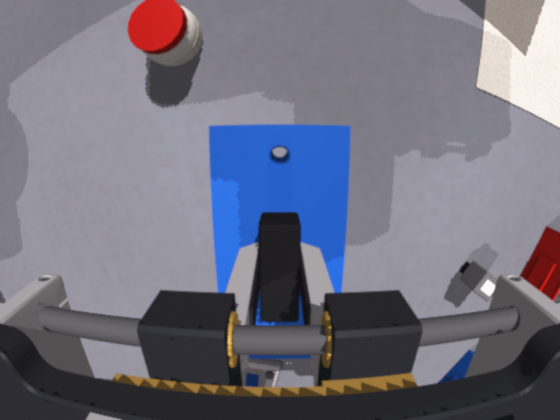

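```bash
cat >> h.py <<'E'
def hole(L,m,box=(140,166,262,298)):
    """centre (tool xy) of the hole in the blue top, from the rim pixels around the enclosed non-blue blob"""
    y0,y1,x0,x1=box;s=(~m[y0:y1,x0:x1]).astype(np.uint8)
    k,l,st,ce=cv2.connectedComponentsWithStats(s)
    i=1+np.argmax(st[1:,4]);h=np.zeros(m.shape,np.uint8);h[y0:y1,x0:x1]=(l==i)
    ring=(cv2.dilate(h,np.ones((3,3)))>0)&(h==0)&m
    P=L[ring][:,:2]*1000;c,R=cv2.fitEllipse(P.astype(np.float32))[:2]
    print("hole px",st[i],"centre mm",np.round(c,2),"axes",np.round(R,1))
E
python3 - <<'E'
from h import *
z=np.load("/tmp/w8.npz");L,m=heldcover(z["p"],z["W"]);hole(L,m)
# left/right edges of the top near rows 135..210
for r in (135,150,180,200):
    c=np.where(m[r])[0];print(r,c.min(),c.max(),(L[r,c.min(),1]*1e3).round(2),(L[r,c.max(),1]*1e3).round(2))
go((.5473,-.0117),.21,106.7)
E
```

```text
cover top z tool 0.2028 [-0.0815 -0.0394] [0.0788 0.0412] (array([-1.3,  0.9]), array([ 80.6, 160.4]), 90.0)
tilt deg [-0.01  0.03]
hole px [  9   7  18  17 244] centre mm [61.11  0.95] axes [10.8 11. ]
135 209 349 -39.14 40.36
150 210 349 -38.56 40.45
180 210 348 -39.16 40.55
200 212 347 -38.71 40.53
slide [-0.3011 -0.0826 -0.0386] spin 0.2025 rows>= 7.0
```

```bash
python3 -c "
from h import *
go((.5462,-.0110),.175,106.7)"
```

```text
slide [-0.3    -0.0832 -0.0036] spin 0.2025 rows>= 7.0
```

Call:
{"name": "jog_arm", "arguments": {"rows": [{"gripper":0.015,"slide":[-0.04,-0.011,-0.004],"spin":0.2025},{"gripper":0.015,"slide":[-0.08,-0.022,-0.004],"spin":0.2025},{"gripper":0.015,"slide":[-0.12,-0.033,-0.004],"spin":0.2025},{"gripper":0.015,"slide":[-0.16,-0.044,-0.004],"spin":0.2025},{"gripper":0.015,"slide":[-0.2,-0.055,-0.004],"spin":0.2025},{"gripper":0.015,"slide":[-0.24,-0.067,-0.004],"spin":0.2025},{"gripper":0.015,"slide":[-0.28,-0.078,-0.004],"spin":0.2025},{"gripper":0.015,"slide":[-0.3,-0.083,-0.004],"spin":0.2025}]}}

```text
time_s: 13.9
ee_pos: [0.5467, -0.0138, 0.3559]
eef_rot: [-3.141, 0.0, 1.86]
force: [-0.1, 0.5, -3.2]
grip_width: 0.0217
grip_force: 55.0
```

Run:
```python
from h import *
for _ in range(6): cams.camera("top")
p,W,o=wrist("w9");print(o["ee_pos"],np.rad2deg(o["eef_rot"]),o["force"].round(1));L,m=heldcover(p,W);hole(L,m)
go((.5462,-.0110),.155,106.7)
np.savez("/tmp/w9.npz",p=p,W=W)
```

```text
[ 0.54622596 -0.01003928  0.35628184] [-1.79965771e+02 -2.54402859e-02  1.06751838e+02] [ 0.3  0.5 -2.8]
cover top z tool 0.2026 [-0.0811 -0.0398] [0.079 0.041] (array([-1. ,  0.6]), array([ 80.8, 160. ]), 90.0)
tilt deg [-0.01  0.05]
hole px [  9   5  18  19 247] centre mm [61.2   0.91] axes [10.8 11.4]
slide [-0.001  -0.0003  0.0215] spin 0.0012 rows>= 1.0
```

View pics/w9.png

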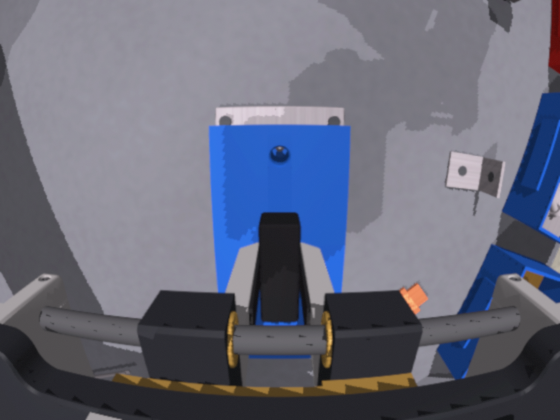

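The dowel tip shows centred in the cover's hole at (280,153), and the cover and plate edges are both centred on about column 280. Descending.

Call:
{"name": "jog_arm", "arguments": {"rows": [{"gripper":0.015,"slide":[-0.001,-0.0003,0],"spin":0.001},{"gripper":0.015,"slide":[-0.001,-0.0003,0.012],"spin":0.001},{"gripper":0.015,"slide":[-0.001,-0.0003,0.024],"spin":0.001},{"gripper":0.015,"slide":[-0.001,-0.0003,0.033],"spin":0.001},{"gripper":0.015,"slide":[-0.001,-0.0003,0.033],"spin":0.001},{"gripper":0.015,"slide":[-0.001,-0.0003,0.033],"spin":0.001}]}}

```text
time_s: 14.85
ee_pos: [0.5464, -0.012, 0.3234]
eef_rot: [-3.141, -0.0, 1.861]
force: [0.2, 0.4, -3.1]
grip_width: 0.0217
grip_force: 55.0
```

Run:
```python
from h import *
for _ in range(4): cams.camera("top")
p,W,o=wrist();print(o["ee_pos"],np.rad2deg(o["eef_rot"]),o["force"].round(1));L,m=heldcover(p,W);hole(L,m)
go((.5462,-.0110),.13,106.7)
# dowel as seen through the hole / plate edges in tool y
T,_=tool();y0,y1,x0,x1=140,166,262,298
d=np.zeros(m.shape,bool);d[y0:y1,x0:x1]=1;d&=(W[...,2]>.055)&(W[...,2]<.072)
if d.sum(): print("dowel",d.sum(),L[d].mean(0).round(4),W[d].mean(0).round(4))
pl=(abs(W[...,2]-.010)<.004)&(np.hypot(W[...,0]-.547,W[...,1])<.14)
for r in range(85,122,6):
    c=np.where(pl[r])[0]
    if len(c): print(r,c.min(),c.max(),(L[r,[c.min(),c.max()],1]*1e3).round(1))
```

```text
[ 0.5464394  -0.01199039  0.32407584] [1.79959865e+02 1.69903269e-02 1.06642080e+02] [ 0.4  0.1 -3. ]
cover top z tool 0.2024 [-0.0812 -0.0394] [0.079  0.0412] (array([-1.1,  0.9]), array([ 80.6, 160.2]), 90.0)
tilt deg [0.01 0.03]
hole px [  9   7  18  17 245] centre mm [61.27  0.86] axes [10.7 11.2]
slide [0.001  0.0001 0.014 ] spin -0.001 rows>= 1.0
dowel 41 [0.0603 0.001  0.2625] [0.5302 0.0461 0.0615]
103 210 349 [-62.   64.1]
109 209 350 [-63.   64.8]
115 208 350 [-63.7  65.1]
121 208 350 [-64.8  64.9]
```

Call:
{"name": "jog_arm", "arguments": {"rows": [{"gripper":0.015,"slide":[0.0005,0,0.003],"spin":0},{"gripper":0.015,"slide":[0.0005,0,0.006],"spin":0},{"gripper":0.015,"slide":[0.0005,0,0.009],"spin":0},{"gripper":0.015,"slide":[0.0005,0,0.012],"spin":0},{"gripper":0.015,"slide":[0.0005,0,0.012],"spin":0}]}}

```text
time_s: 15.6
ee_pos: [0.5462, -0.0115, 0.3111]
eef_rot: [-3.141, -0.0, 1.861]
force: [-0.2, 0.3, -2.6]
grip_width: 0.0215
grip_force: 55.0
```

Call:
{"name": "jog_arm", "arguments": {"rows": [{"gripper":0.015,"slide":[0,0,0.002],"spin":0},{"gripper":0.015,"slide":[0,0,0.004],"spin":0},{"gripper":0.015,"slide":[0,0,0.006],"spin":0},{"gripper":0.015,"slide":[0,0,0.006],"spin":0}]}}

```text
time_s: 16.0
ee_pos: [0.5462, -0.0115, 0.3053]
eef_rot: [-3.141, -0.0, 1.861]
force: [-0.7, -1.0, -3.0]
grip_width: 0.0213
grip_force: 55.0
```

Call:
{"name": "jog_arm", "arguments": {"rows": [{"gripper":0.015,"slide":[0,0,0.002],"spin":0},{"gripper":0.015,"slide":[0,0,0.004],"spin":0},{"gripper":0.015,"slide":[0,0,0.006],"spin":0},{"gripper":0.015,"slide":[0,0,0.008],"spin":0},{"gripper":0.015,"slide":[0,0,0.008],"spin":0}]}}

```text
time_s: 16.5
ee_pos: [0.5462, -0.0115, 0.2973]
eef_rot: [-3.141, -0.0, 1.861]
force: [-0.2, 0.4, -3.6]
grip_width: 0.0213
grip_force: 55.0
```

No side force, so the dowels are in freely. Underside is at about 45 mm; on to the plungers.

Call:
{"name": "jog_arm", "arguments": {"rows": [{"gripper":0.015,"slide":[0,0,0.002],"spin":0},{"gripper":0.015,"slide":[0,0,0.004],"spin":0},{"gripper":0.015,"slide":[0,0,0.006],"spin":0},{"gripper":0.015,"slide":[0,0,0.0075],"spin":0},{"gripper":0.015,"slide":[0,0,0.0075],"spin":0}], "squeeze": 60}}

```text
time_s: 17.0
ee_pos: [0.5463, -0.0115, 0.2904]
eef_rot: [3.141, 0.0, 1.861]
force: [-2.2, 0.6, 3.8]
grip_width: 0.0213
grip_force: 60.0
```

Call:
{"name": "jog_arm", "arguments": {"rows": [{"gripper":0.015,"slide":[0,0,0.0015],"spin":0},{"gripper":0.015,"slide":[0,0,0.003],"spin":0},{"gripper":0.015,"slide":[0,0,0.003],"spin":0},{"gripper":0.015,"slide":[0,0,0.003],"spin":0}]}}

```text
time_s: 17.4
ee_pos: [0.5463, -0.0115, 0.2877]
eef_rot: [3.141, 0.0, 1.861]
force: [-4.6, 0.5, 7.1]
grip_width: 0.022
grip_force: 60.0
```

Call:
{"name": "jog_arm", "arguments": {"rows": [{"gripper":0.015,"slide":[0,0,0.001],"spin":0},{"gripper":0.015,"slide":[0,0,0.002],"spin":0},{"gripper":0.015,"slide":[0,0,0.002],"spin":0},{"gripper":0.015,"slide":[0,0,0.002],"spin":0}]}}

```text
time_s: 17.8
ee_pos: [0.5462, -0.0115, 0.2868]
eef_rot: [3.141, 0.0, 1.861]
force: [-10.8, -0.2, 21.0]
grip_width: 0.0217
grip_force: 60.0
```

Run:
```python
from h import *
p,W,o=wrist();print(o["ee_pos"],np.rad2deg(o["eef_rot"]),o["force"].round(1),o["moment"].round(2));L,m=heldcover(p,W)
w=W[m];A=np.c_[w[:,:2]-[.5473,-.0117],np.ones(len(w))];s=np.linalg.lstsq(A,w[:,2],rcond=None)[0];print("top z at centre",s[2].round(4),"slopes deg",np.rad2deg(s[:2]).round(2),rect(w))
p,d=cams.camera("scene");np.savez("/tmp/s1.npz",p=p,d=d);cv2.imwrite("pics/s1.png",cv2.resize(p[180:300,210:350],None,fx=5,fy=5)[...,::-1])
```

```text
[ 0.54621579 -0.01146805  0.28684332] [1.79958880e+02 2.27258434e-02 1.06648303e+02] [-10.8  -0.2  21. ] [-0.02  2.16 -0.04]
cover top z tool 0.2024 [-0.081  -0.0395] [0.079  0.0409] (array([-1. ,  0.7]), array([160.1,  80.4]), 0.0)
tilt deg [-0.02  0.12]
top z at centre 0.0844 slopes deg [-0.07 -0.03] (array([547.3, -12.3]), array([ 80.4, 160.1]), 16.6)
```

View pics/s1.png

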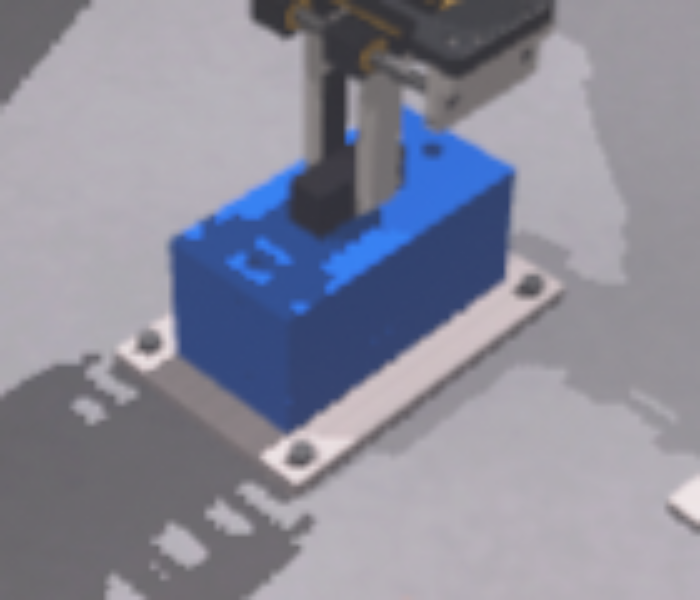

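The crop shows the cover flush on the base with no gap (seam not visible, about row 350 at the left edge and 430 at the front corner). Its top is at 84.0 mm after the 0.4 mm depth bias. I'll ease the sideways load and press a little firmer.

Call:
{"name": "jog_arm", "arguments": {"rows": [{"gripper":0.015,"slide":[0,-0.0005,0.0003],"spin":0},{"gripper":0.015,"slide":[0,-0.0005,0.0004],"spin":0},{"gripper":0.015,"slide":[0,-0.0005,0.0004],"spin":0},{"gripper":0.015,"slide":[0,-0.0005,0.0004],"spin":0},{"gripper":0.015,"slide":[0,-0.0005,0.0004],"spin":0}]}}

```text
time_s: 18.4
ee_pos: [0.5459, -0.0115, 0.2868]
eef_rot: [3.14, 0.001, 1.861]
force: [-8.6, 2.0, 21.5]
grip_width: 0.0216
grip_force: 60.0
```

Run:
```python
from h import *
p,W,o=wrist();print(o["ee_pos"],o["force"].round(1),o["moment"].round(2),o["joint_vel"].round(3));L,m=heldcover(p,W)
w=W[m];A=np.c_[w[:,:2]-[.5473,-.0117],np.ones(len(w))];s=np.linalg.lstsq(A,w[:,2],rcond=None)[0];print(s[2].round(4),np.rad2deg(s[:2]).round(2))
```

```text
[ 0.5459186  -0.01150607  0.28679644] [-8.6  2.  21.5] [0.22 1.87 0.02] [ 0.001 -0.001 -0.001 -0.001 -0.001 -0.001]
cover top z tool 0.2024 [-0.0813 -0.0394] [0.079  0.0411] (array([-1.1,  0.8]), array([160.4,  80.5]), 0.1)
tilt deg [-0.03  0.14]
0.0844 [-0.03 -0.01]
```

```bash
python3 -c "
from station import workorder
print(workorder.hand_in())"
```

```text
the job is handed in; nothing more can be done
None
```

The job is handed in at about 18.5 s: the orange relay is fully home and released, and the arm is holding the cover shut on the dowels at about 21 N, level to 0.03°.

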